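# Find the under-cured liner sample with the sprung-pin hardness gauge

## Task

Take the hardness gauge from its stand and test the three liner samples in turn, starting at the end of the rack that has the tab: press the gauge upright on the middle of each until its foot sits flat on the ring, hold a moment, and never push with more than 20 N. Then put the gauge back in its stand and move the softest sample, the one the pin sinks into most, onto the round plate of the curing lamp, standing upright and roughly centred. Leave the other two in their pockets and everything else where it is.

Things in the scene. Friction and masses are not known exactly. Their poses are not given: they have to be found in the camera images.
- gauge_grip (a point): Hardness gauge standing in its stand: upright aluminium barrel, 28 x 28 mm square, on a round steel foot 34 mm across and 6 mm thick; 72 mm tall, plus a thin rod end 6 mm above the top. This point is on its axis at the height to grip, 42 mm above the foot's underside. x and y square to the barrel's faces, z up. 0.25 to 0.35 kg. A scale with a moving mark is on its +x face.
- gauge_foot (a point): Centre of the underside of the gauge's foot, 42 mm below gauge_grip. z up along the gauge. The foot is cushioned: once it rests on the ring it gives 1 mm per 6 N after the first 2.5 N, 3 mm at most, so stop soon after it touches. The point moves with the barrel, not with the foot's give.
- pin (a joint): How far the gauge's sprung pin (6 mm thick, in the middle of the foot) is pushed up into the gauge, m: 0 = fully out, 8 mm below the foot; at most 10.5 mm. Spring 1.2 N per mm. As the foot meets the ring, pin travel and sinking together make 6.5 mm: about 3 mm of pin travel (3 to 4 N) on the softest sample, about 6 mm (7 N) on the two firm ones.
- stand_seat (a point): Stand of the gauge: a black plate 72 x 72 mm, 22 mm high, with a round recess 42 mm across and 8 mm deep in which the foot rests, and an 18 mm hole below it for the pin. This point is the centre of the recess's floor, 14 mm above the table.
- rack: Fixed grey plate 80 x 270 mm, 12 mm thick, three pockets 48 mm across, 4 mm deep, in a row 85 mm apart; a 36 mm wide tab sticks out 30 mm at one end. Origin under the centre of the plate; z up; y along the row towards the tab, x across the row.
- pocket_1 (a point): Centre (17 mm above the underside) of the sample standing in the pocket next to the tab. Samples look alike: white ring 44 mm across, 24 mm bore, 33 to 36 mm tall (they differ), 0.13 kg, filled with black liner to 1.5 mm below its rim, centred to within 2 mm. The ring's top is 16 to 19 mm above this point, 29 to 32 mm above the rack's plate. The point stays with the rack. Axes as the rack's.
- pocket_2 (a point): The same for the middle pocket. Which sample is soft changes every time. The softest liner yields 1.1 mm per N, the firm ones about 0.1 mm per N or less; the ring itself is rigid.
- pocket_3 (a point): The same for the pocket farthest from the tab.
- platen (a point): Curing lamp: a grey base 170 x 150 mm, 16 mm thick, with a round steel plate 80 mm across and 4 mm high, and a lamp block 115 mm tall along its +y side, its face 100 mm from the plate's centre. This point is the centre of the plate's top, 20 mm above the table; x and y along the base's sides. A sample standing there has its centre 17 mm above it.
- cast: Bystander: plaster dental cast on a black disc 68 mm across, 32 mm tall. Origin under its centre.
- jar: Bystander: small jar, 48 mm across, 40 mm tall. Origin under its centre.
- spray: Bystander: spray can, 48 mm across, 150 mm tall. Origin under its centre.
- spatula: Bystander: spatula 160 mm long lying on the table.

How it is judged:
By the outcome, as a careful person would: the job done as asked, in the order asked, and still so for the second after the job is handed in, with the robot touching nothing.
It also fails if it takes over 72 s, if anything falls off the work surface, if the arm or the gripper's body presses on something with over 40 N, if the wrist force passes 120 N, or if a joint passes its speed limit or range.

## Robot

A 6-joint arm with a two-finger parallel gripper is mounted at the origin on the work surface. World frame = base frame: x ahead of the robot, y to its left, z up, the work surface at z = 0. Lengths are in m, angles in rad, forces in N, time in s.
With the tool pointing down it reaches from about 0.375 to 0.975 m from the base axis. Payload 3.8 kg.
Tool frame: the origin (TCP) lies at the very end of the fingers, on their centre line; the grasp point (between the pads) lies 19 mm behind it; y points along the fingers, x is the direction in which the jaws open and shut, and the axes are right-handed (so a half turn about y gives the same grasp; the last joint's range is limited). The gripper opens to 85 mm and grips with 20 to 120 N. Pads are 22 mm wide; open, the fingers measure 114 mm over their backs; the gripper's body (76 mm by 85 mm) begins 54 mm behind the grasp point. The pads swing forward as they close: fully open they stand 13 mm farther back than shut.
Start: joints at [1.105, 0.264, 1.604, -0, 1.274, -0.037], TCP at [0.281, 0.614, 0.231] pointing down, gripper open.
Joint ranges: [-2.63, 2.63], [-0.94, 2.18], [0.31, 2.57], [-1.31, 4.45], [0, 2.66], [-2.55, 2.55]. Speed limits (rad/s): [2.57, 2.57, 3.14, 3.14, 3.14, 3.14].

## Interface

Orientations are given as a rotation vector (axis times angle).
In Python, from workcell import bot, cams gives the robot as it stands.
- The arm moves only by the tool play_rows, never from a script. Its argument "motion" is a list of rows, each a list of 2 entries, a list of its own where there are three numbers: the shift along the world's x, y, z normalised to -1 to 1, where 1 is 400 mm, then the turn, a rotation vector about the world's x, y, z normalised to -1 to 1, where 1 is pi/4 rad. In form: [[[tx, ty, tz], [ax, ay, az]], ...]. A call has 1 to 10 rows; each row is the pose to reach, as a shift and turn from the pose commanded when the call began; what a row does not reach only later rows make up. A row lasts 1/8 s, in which the tool goes at most 62.5 mm and 10.7 degrees, less where a joint would pass 70% of its speed; a pose out of reach is approached as far as the arm can. A call with a number of a shift or a turn outside -1 to 1 is refused whole. A call with a gripper value outside its range is refused whole. "gripper" is the closure, from 0 (fully open) to 1 (shut), set as the call begins (left out, the last holds). The fingers move at their own pace and stop on an object; "squeeze" is the grip in N (left out, the last holds). Time passes only in rows, so rows that repeat a pose let the fingers close. It gives the time, the measured TCP pose, the force and the opening at its end, in the units of the state.
- bot.read_state(): the state, without advancing time (a new reading comes with each control period).
- cams.read_camera(name): name is "side" or "top"; returns (picture, depth): 400x640x3 uint8, red, green, blue; 400x640 float32, m along the optical axis (not along the pixel's ray), 0 where there is no reading.
- cams.calibration(name): a dict with "mtx" (3x3 intrinsics, pixels), "R" (3x3) and "t" (3): a world point X has camera coordinates R X + t. Camera axes: x right, y down, z forward; pixel columns grow to the right and rows downward; lengths in m; the calibration is good to about 2 mm. A picture is of the moment at which its call begins. calibration takes no time and is no camera call.
- bot.finish_job(): hands the job in, once; it reports no verdict.
Trained networks look in the newest picture that a camera, given by its name, has taken for a name from the list of things; names that differ only in an ending like _2 or _b are one class to them, and where a whole thing is asked for, a point or a joint stands for the part that bears it (a point fixed in the world has none). Each returns a list of dicts, best first, with "conf" (0 to 1); they miss things now and then, are a little off and sometimes report something else, mostly with a low value. They report only what shows in the picture. A call takes as long as a camera call.
- cams.recognise(camera, label): "xyz" ([x, y, z] in m, in the coordinates of the camera as it stood for that picture, good to about 4 mm: the middle of the surface that is visible of it).
- cams.regions_of(camera, label): "mask" (400x640 bool, what is visible of it).
- cams.mark_of(camera, label): "xyz" ([x, y, z] in m, in the coordinates of the camera as it stood for that picture, good to about 4 mm: a listed point, or the origin of a listed thing).
The state is a dict: "time": time; "q": joint angles; "joint_vel": joint speeds; "joint_torque": joint torques, N m; "tool_pos": TCP position; "tcp_rot": TCP orientation; "wrist_force": force on the tool from outside, world axes, zero at the start; "torque": the same for the moment, N m; "width": opening from 0.0 (shut) to 1.0 (fully open).
Only numpy, scipy, OpenCV 4.12 (cv2) and the standard library are available. Lean on these libraries where they do the work, as an engineer would, in place of code of your own. Each camera call takes 0.05 s, during which the arm holds its last target.

## Working session

There is one attempt and no reset: what is moved stays moved. The work goes in short steps, Python scripts to look and compute and a tool call to move; the robot and the scene stay as the last step left them, time stands still between calls to the robot, and variables do not carry over. Pictures are saved under pics/ and viewed, and the job is handed in when it is done.

Besides the shell and the picture viewer there is one more tool, called after "Request:" as name(argument=value, ...), one argument or row to a line, values as JSON. play_rows: Moves the arm, as the interface text tells. Its arguments: {"type":"object","properties":{"motion":{"type":"array","items":{"type":"array"}},"gripper":{"type":"number"},"squeeze":{"type":"number"}},"required":["motion"]}

```bash
mkdir -p pics; ls
python3 - <<'E'
from workcell import bot, cams
import cv2
print(bot.read_state())
for n in ("side","top"):
    p,d=cams.read_camera(n); cv2.imwrite(f"pics/{n}0.png",p[:,:,::-1])
    print(n,cams.calibration(n))
    import numpy as np; np.save(f"{n}_d.npy",d); np.save(f"{n}_p.npy",p)
print(bot.read_state()['time'])
E
```

```text
pics
{'time': 0.0, 'q': array([ 1.10506954e+00,  2.64753024e-01,  1.60540091e+00,  3.74240443e-06,
        1.27368496e+00, -3.68579835e-02]), 'joint_vel': array([ 0.00022346,  0.00098226,  0.00061874,  0.00133753,  0.00241064,
       -0.00072204]), 'joint_torque': array([ 5.42497619e-04, -5.15125680e+01, -3.67309713e+01,  8.29733312e-05,
        1.29462205e-02, -2.03372372e-05]), 'tool_pos': array([0.280336  , 0.61322013, 0.22994757]), 'tcp_rot': array([-1.3832609 , -0.88631621,  0.88949563]), 'wrist_force': array([ 0.15704923,  0.20808175, -0.37088025]), 'torque': array([-0.02907668,  0.00906899,  0.03960452]), 'width': 1.0007461366774735}
side {'mtx': array([[382.81609163,   0.        , 317.46547791],
       [  0.        , 382.81609163, 196.06846501],
       [  0.        ,   0.        ,   1.        ]]), 'R': array([[ 0.82303364, -0.56768178,  0.01878908],
       [-0.33505152, -0.51194267, -0.79098368],
       [ 0.45864595,  0.64471086, -0.61154868]]), 't': array([-0.41870446,  0.26815651,  0.81960909])}
top {'mtx': array([[453.06706022,   0.        , 320.1722827 ],
       [  0.        , 453.06706022, 204.98786792],
       [  0.        ,   0.        ,   1.        ]]), 'R': array([[ 0.01466729, -0.99987162,  0.00645111],
       [-0.98334844, -0.0155931 , -0.18105995],
       [ 0.1811373 , -0.00368803, -0.9834509 ]]), 't': array([0.04587844, 0.55702562, 1.15199511])}
0.1
```

View pics/top0.png

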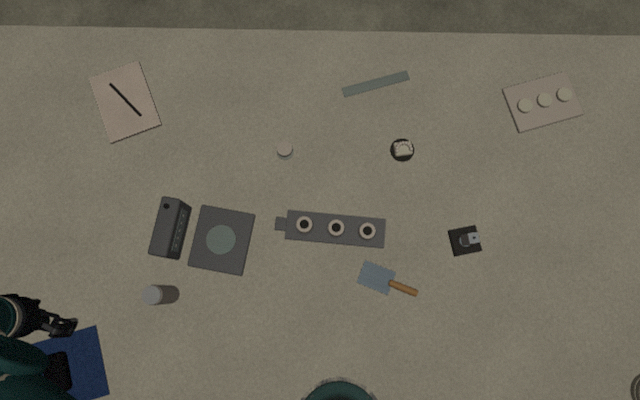

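View pics/side0.png

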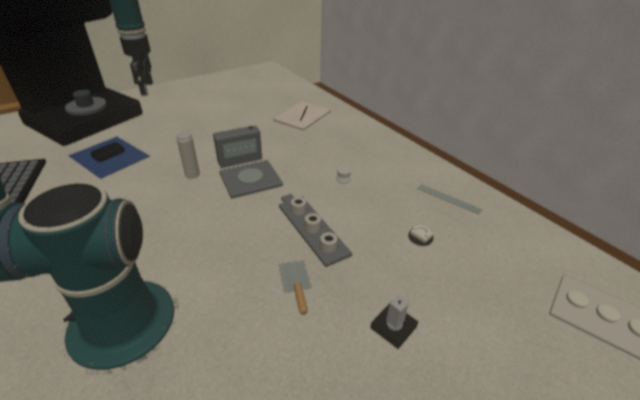

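Top: tab at left (280,224), pockets at (304,224), (336,228), (367,231); gauge stand at (465,240), plate at (221,240). Side: gauge (397,315), rack (315,228). Now measuring.

```bash
cat > h.py <<'E'
import numpy as np, cv2
from workcell import bot, cams
def toworld(n,pc):
    c=cams.calibration(n); return c['R'].T@(np.asarray(pc)-c['t'])
def proj(n,X):
    c=cams.calibration(n); p=c['mtx']@(c['R']@np.asarray(X)+c['t']); return p[:2]/p[2]
def ray_z(n,u,v,z):
    c=cams.calibration(n); d=c['R'].T@np.linalg.inv(c['mtx'])@np.array([u,v,1.]); o=-c['R'].T@c['t']
    return o+d*(z-o[2])/d[2]
def cloud(n,d):
    c=cams.calibration(n); v,u=np.mgrid[0:400,0:640]
    P=np.stack([(u-c['mtx'][0,2])/c['mtx'][0,0]*d,(v-c['mtx'][1,2])/c['mtx'][1,1]*d,d],-1)
    return (P-c['t'])@c['R']
E
python3 - <<'E'
from h import *
for n in ("top","side"):
    cams.read_camera(n)
    for l in ("gauge_grip","gauge_foot","stand_seat","rack","pocket_1","platen","jar","spray","cast"):
        for r in cams.mark_of(n,l)[:4]:
            print(n,l,round(r['conf'],2),toworld(n,r['xyz']).round(4))
for n in ("top","side"):
    d=np.load(f"{n}_d.npy"); P=cloud(n,d)
    print(n,'table z',np.median(P[:,:,2][(P[:,:,0]>.4)&(P[:,:,0]<.7)&(abs(P[:,:,1])<.4)]))
for n,(a,b,c,e) in (("top",(440,490,215,265)),("top",(265,400,195,260)),("top",(140,265,185,285))):
    p=np.load(f"{n}_p.npy")[c:e,a:b]; k=800//(b-a)
    cv2.imwrite(f"pics/crop{a}.png",cv2.convertScaleAbs(cv2.resize(p[:,:,::-1],None,fx=min(k,10),fy=min(k,10),interpolation=cv2.INTER_CUBIC),alpha=1.6))
p=np.load("side_p.npy")[280:360,360:440]
cv2.imwrite("pics/cropside.png",cv2.convertScaleAbs(cv2.resize(p[:,:,::-1],None,fx=7,fy=7,interpolation=cv2.INTER_CUBIC),alpha=1.6))
E
```

```text
top gauge_grip 0.5 [ 0.4712 -0.3412  0.0544]
top gauge_foot 0.58 [ 0.4725 -0.3369  0.0144]
top stand_seat 0.75 [ 0.472  -0.3376  0.0173]
top rack 0.62 [ 0.4995  0.0113 -0.0026]
top rack 0.56 [ 0.3143  0.4496 -0.002 ]
top pocket_1 0.91 [0.5036 0.0961 0.0313]
top pocket_1 0.76 [0.5    0.0119 0.0229]
top pocket_1 0.72 [ 0.4897 -0.0721  0.0271]
top platen 0.61 [0.4641 0.3221 0.0288]
top jar 0.7 [ 0.7139  0.1584 -0.0038]
top spray 0.79 [ 0.3152  0.4507 -0.0015]
top spray 0.51 [ 0.4713 -0.3357  0.0154]
top cast 0.74 [ 0.7287 -0.1741  0.001 ]
top cast 0.64 [0.4644 0.3233 0.0241]
side gauge_grip 0.93 [ 0.4769 -0.3341  0.0563]
side gauge_foot 0.72 [ 0.4718 -0.3379  0.0163]
side stand_seat 0.76 [ 0.4752 -0.3337  0.0129]
side rack 0.8 [0.5025 0.0115 0.0024]
side pocket_1 0.79 [ 0.4969 -0.0693  0.0241]
side pocket_1 0.76 [0.5032 0.0108 0.0269]
side pocket_1 0.63 [0.5095 0.0967 0.0247]
side platen 0.58 [0.4664 0.3209 0.0209]
side jar 0.74 [0.7164 0.1543 0.0039]
side spray 0.65 [0.7163 0.1578 0.0037]
side spray 0.56 [0.3172 0.448  0.0025]
side cast 0.71 [ 0.7251 -0.1746  0.0013]
side cast 0.18 [ 0.4726 -0.34    0.0153]
top table z 0.0014790415283955538
side table z -0.0003908689402110713
```

View pics/crop440.png

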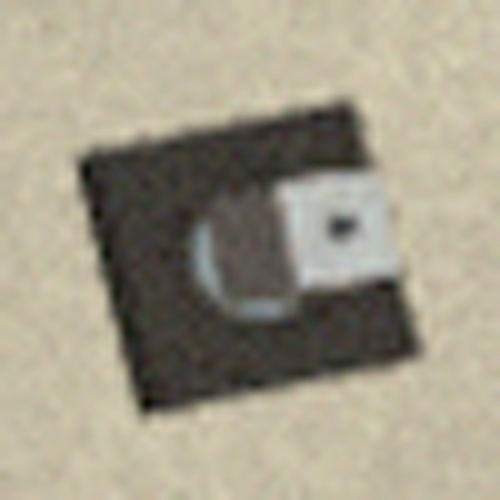

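View pics/crop265.png

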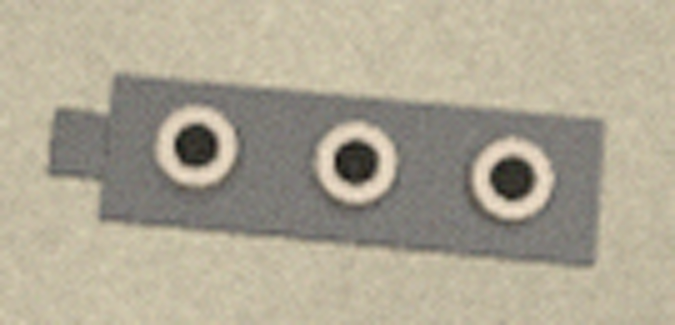

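View pics/cropside.png

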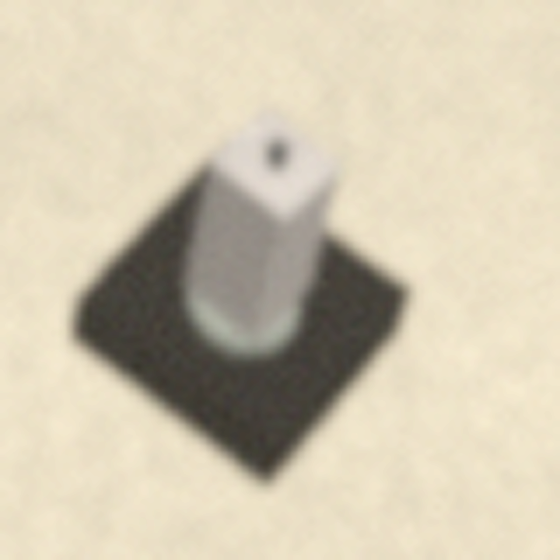

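Run:
```python
from h import *
def T(pts,off,k,z,n):
    return np.array([ray_z(n,(x+.5)/k-.5+off[0],(y+.5)/k-.5+off[1],z) for x,y in pts])
def yaw(C):
    out=[]
    for i in range(4):
        e=C[(i+1)%4]-C[i]; out.append(((np.degrees(np.arctan2(e[1],e[0]))+45)%90-45).round(1))
    return out
for nm,pts,off,k,z,n in [("stand",[(82,158),(350,103),(418,355),(145,410)],(440,215),10,.022,"top"),
 ("barrel",[(275,183),(383,170),(398,272),(300,290)],(440,215),10,.086,"top"),
 ("rod",[(342,225)],(440,215),10,.089,"top"),
 ("stand",[(205,165),(408,290),(265,470),(80,312)],(360,280),7,.022,"side"),
 ("barrel",[(212,165),(270,112),(338,165),(287,217)],(360,280),7,.086,"side"),
 ("rod",[(278,153)],(360,280),7,.089,"side"),
 ("rack",[(117,74),(603,122),(593,266),(100,220)],(265,195),5,.012,"top"),]:
    C=T(pts,off,k,z,n); print(n,nm,C.mean(0).round(4), yaw(C) if len(C)==4 else '', [round(float(np.linalg.norm(C[(i+1)%len(C)]-C[i])),4) for i in range(len(C))])
# rings: white threshold
for n,win,zt in (("top",(265,400,195,260),.0425),("side",(275,360,185,265),.0425)):
    p=np.load(f"{n}_p.npy").astype(int); a,b,c,e=win
    V=p[c:e,a:b].min(2); 
    for ztop,sel in ((zt,'dark'),):
        m=(V<45).astype(np.uint8)
        nn,l,s,ce=cv2.connectedComponentsWithStats(m)
        for i in range(1,nn):
            if 20<s[i,4]<400: print(n,'bore',s[i],ce[i]+[a,c], ray_z(n,*(ce[i]+[a,c]),zt-.0015).round(4))
    hsv=V; print(np.percentile(V,[5,50,95,99]))
```

```text
top stand [ 0.4717 -0.3346  0.022 ] [np.float64(12.4), np.float64(12.5), np.float64(12.1), np.float64(12.0)] [0.0749, 0.0694, 0.0754, 0.069]
top barrel [ 0.472  -0.3372  0.086 ] [np.float64(7.7), np.float64(5.6), np.float64(11.2), np.float64(10.7)] [0.028, 0.0262, 0.0257, 0.0277]
top rod [ 0.4726 -0.3369  0.089 ]  [0.0]
side stand [ 0.4693 -0.3384  0.022 ] [np.float64(16.3), np.float64(13.6), np.float64(8.3), np.float64(15.1)] [0.0706, 0.0797, 0.0691, 0.07]
side barrel [ 0.4729 -0.337   0.086 ] [np.float64(9.0), np.float64(7.3), np.float64(10.5), np.float64(12.4)] [0.0273, 0.0246, 0.0251, 0.0253]
side rod [ 0.474  -0.3358  0.089 ]  [0.0]
top rack [0.4988 0.0125 0.012 ] [np.float64(-4.8), np.float64(-4.6), np.float64(-4.5), np.float64(-5.0)] [0.2667, 0.0789, 0.2673, 0.0805]
top bore [35 25  8  8 51] [303.66666667 223.64705882] [0.507  0.0974 0.041 ]
top bore [67 28  8  9 51] [335.68627451 226.94117647] [0.4995 0.0123 0.041 ]
top bore [98 32  9  8 52] [366.98076923 230.30769231] [ 0.4918 -0.0707  0.041 ]
[ 67. 100. 108. 118.]
[ 78. 122. 126. 127.]
```

Run:
```python
from h import *
p=np.load("side_p.npy")[190:265,275:355]
cv2.imwrite("pics/crops2.png",cv2.convertScaleAbs(cv2.resize(p[:,:,::-1],None,fx=7,fy=7,interpolation=cv2.INTER_CUBIC),alpha=1.3))
```

```text
(no output)
```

View pics/crops2.png

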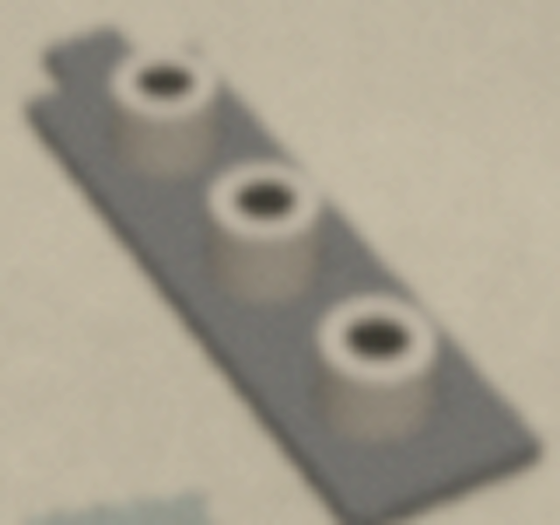

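View pics/crop140.png

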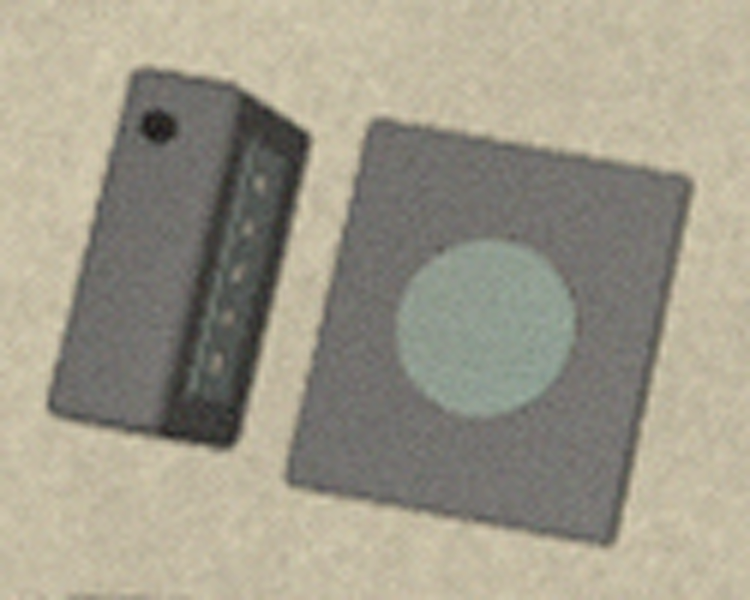

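Run:
```python
from h import *
from scipy.spatial.transform import Rotation as R
for x,y in ((167,82),(265,200),(377,338)): print('side bore',ray_z("side",(x+.5)/7-.5+275,(y+.5)/7-.5+190,.041).round(4))
for nm,(x,y),z in (("plate",(486,328),.02),):
    print(nm,ray_z("top",(x+.5)/6-.5+140,(y+.5)/6-.5+185,z).round(4))
C=[ray_z("top",(x+.5)/6-.5+140,(y+.5)/6-.5+185,.016) for x,y in ((372,120),(692,180),(608,545),(288,482))]
for i in range(4): e=C[(i+1)%4]-C[i]; print(np.degrees(np.arctan2(e[1],e[0])).round(1), np.linalg.norm(e).round(3))
print(np.mean(C,0))
s=bot.read_state(); M=R.from_rotvec(s['tcp_rot']).as_matrix(); print(M.round(3)); print(np.degrees(np.arctan2(M[1,0],M[0,0])))
for ang in (9.5,-80.5):
    a=np.radians(ang)
    for sg in (1,-1):
        x=sg*np.array([np.cos(a),np.sin(a),0]); y=np.array([0,0,-1.]); z=np.cross(x,y)
        D=np.stack([x,y,z],1)@M.T; print(ang,sg,(R.from_matrix(D).as_rotvec()/(np.pi/4)).round(4))
```

```text
side bore [0.5094 0.098  0.041 ]
side bore [0.5019 0.0154 0.041 ]
side bore [ 0.4932 -0.0703  0.041 ]
plate [0.4642 0.32   0.02  ]
-99.8 0.149
169.5 0.167
79.9 0.145
-9.4 0.166
[0.46402569 0.3189034  0.016     ]
[[ 0.416 -0.    -0.909]
 [ 0.909 -0.     0.416]
 [-0.    -1.    -0.   ]]
65.43437528995638
9.5 1 [ 1.000e-04 -1.000e-04 -1.243e+00]
9.5 -1 [1.000e-04 1.000e-04 2.757e+00]
-80.5 1 [ 0.000e+00 -1.000e-04 -3.243e+00]
-80.5 -1 [1.00e-04 0.00e+00 7.57e-01]
```

Request:
play_rows(
  motion=[
    [[0.5,-1,0],[0,0,-0.7]],
    [[0.5,-1,0],[0,0,-0.7]],
    [[0.5,-1,0],[0,0,-0.7]],
    [[0.5,-1,0],[0,0,-0.7]],
    [[0.5,-1,0],[0,0,-0.7]],
    [[0.5,-1,0],[0,0,-0.7]],
    [[0.5,-1,0],[0,0,-0.7]],
    [[0.5,-1,0],[0,0,-0.7]],
  ],
  gripper=0,
  squeeze=60,
)

```text
time: 2.1
tool_pos: [0.482, 0.2106, 0.2316]
tcp_rot: [-1.522, -0.461, 0.46]
wrist_force: [-0.3, 0.2, 0.4]
width: 0.999
```

Request:
play_rows(
  motion=[
    [[0,-1,0],[0,0,-0.543]],
    [[0,-1,0],[0,0,-0.543]],
    [[0,-1,0],[0,0,-0.543]],
    [[0,-1,0],[0,0,-0.543]],
    [[0,-1,0],[0,0,-0.543]],
    [[0,-1,0],[0,0,-0.543]],
    [[0,-1,0],[0,0,-0.543]],
    [[0,-1,0],[0,0,-0.543]],
  ],
)

```text
time: 3.1
tool_pos: [0.4808, -0.1869, 0.2313]
tcp_rot: [-1.567, -0.128, 0.128]
wrist_force: [-0.2, -0.8, -0.6]
width: 0.999
```

Request:
play_rows(
  motion=[
    [[-0.02,-0.375,-0.3],[0,0,0]],
    [[-0.02,-0.375,-0.3],[0,0,0]],
    [[-0.02,-0.375,-0.3],[0,0,0]],
    [[-0.02,-0.375,-0.3],[0,0,0]],
    [[-0.02,-0.375,-0.3],[0,0,0]],
  ],
)

```text
time: 3.72
tool_pos: [0.4731, -0.3346, 0.1111]
tcp_rot: [-1.565, -0.13, 0.131]
wrist_force: [-0.8, 0.9, -0.0]
width: 1.0
```

Run:
```python
from h import *
s=bot.read_state(); print(s['tool_pos'],s['tcp_rot'],s['q'],s['wrist_force'])
ims=[]
for n in ("top","side"):
    p,d=cams.read_camera(n); np.save(n+"_p1.npy",p)
    u,v=proj(n,[s['tool_pos'][0],s['tool_pos'][1],.08]); print(n,u,v)
    a,c=int(u)-40,int(v)-40
    q=cv2.convertScaleAbs(cv2.resize(p[c:c+80,a:a+80,::-1],(400,400),interpolation=cv2.INTER_CUBIC),alpha=1.5)
    ims.append(q); print(a,c)
cv2.imwrite("pics/appr.png",np.hstack(ims))
```

```text
[ 0.47313089 -0.3345764   0.11108818] [-1.56534825 -0.13021405  0.1308502 ] [-6.58994434e-01  1.89820204e-01  1.92823292e+00  9.74647499e-04
  1.02485265e+00 -8.25768430e-01] [-0.77065274  0.91938243 -0.01347232]
top 471.6304191197582 237.20534106387635
431 197
side 397.86602607660865 303.9929739783762
357 263
```

View pics/appr.png

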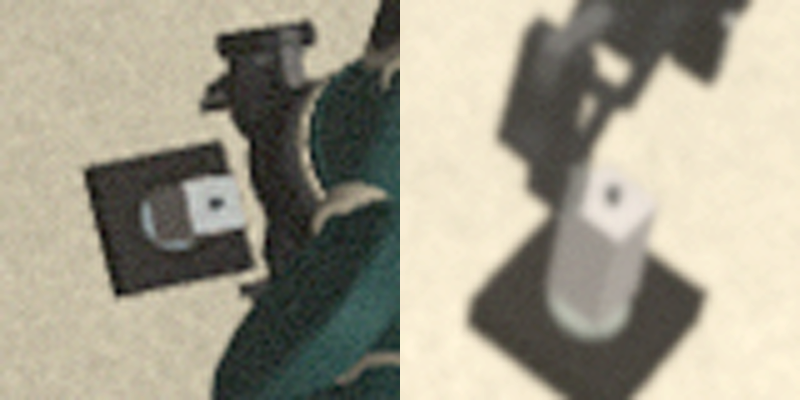

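The gripper straddles the barrel (top view gauge at crop (215,203); side (612,195)). Descend.

Request:
play_rows(
  motion=[
    [[0,0,-0.05],[0,0,0]],
    [[0,0,-0.1],[0,0,0]],
    [[0,0,-0.15],[0,0,0]],
    [[0,0,-0.183],[0,0,0]],
    [[0,0,-0.183],[0,0,0]],
    [[0,0,-0.183],[0,0,0]],
  ],
)

```text
time: 4.58
tool_pos: [0.473, -0.3365, 0.0383]
tcp_rot: [-1.567, -0.13, 0.13]
wrist_force: [-0.9, 0.2, 1.1]
width: 0.998
```

Request:
play_rows(
  motion=[
    [[0,0,0],[0,0,0]],
    [[0,0,0],[0,0,0]],
    [[0,0,0],[0,0,0]],
    [[0,0,0],[0,0,0]],
    [[0,0,0],[0,0,0]],
    [[0,0,0],[0,0,0]],
    [[0,0,0],[0,0,0]],
    [[0,0,0],[0,0,0]],
  ],
  gripper=1,
  squeeze=60,
)

```text
time: 5.58
tool_pos: [0.4729, -0.3363, 0.0383]
tcp_rot: [-1.567, -0.13, 0.13]
wrist_force: [-0.6, -0.4, 4.0]
width: 0.318
```

Run:
```python
from h import *
s=bot.read_state(); print(s['tool_pos'],s['tcp_rot'],s['wrist_force'],s['torque'],s['width'])
ims=[]
for n in ("top","side"):
    p,d=cams.read_camera(n)
    u,v=proj(n,[s['tool_pos'][0],s['tool_pos'][1],.08])
    a,c=int(u)-40,int(v)-40
    q=cv2.convertScaleAbs(cv2.resize(p[c:c+80,a:a+80,::-1],(400,400),interpolation=cv2.INTER_CUBIC),alpha=1.5)
    ims.append(q)
cv2.imwrite("pics/grip.png",np.hstack(ims))
```

```text
[ 0.47286299 -0.33626002  0.0383029 ] [-1.56719152 -0.13046572  0.12983319] [-0.62453498 -0.36390498  3.993972  ] [ 0.077672    0.02550771 -0.02676493] 0.31783197980555095
```

View pics/grip.png

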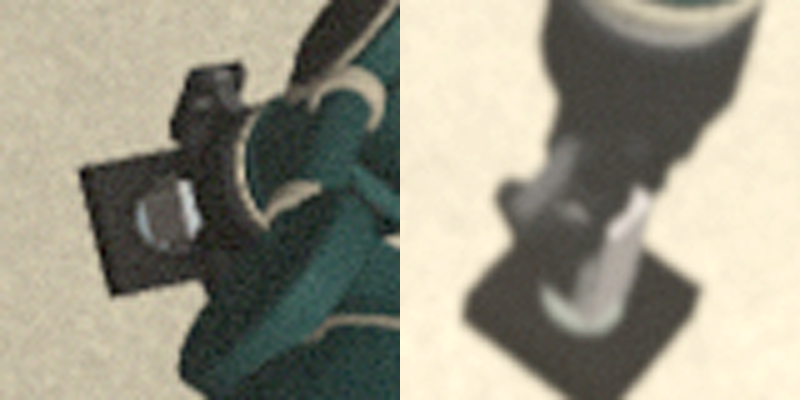

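Request:
play_rows(
  motion=[
    [[0,0,0.03],[0,0,0]],
    [[0,0,0.08],[0,0,0]],
    [[0,0,0.14],[0,0,0]],
    [[0,0,0.2],[0,0,0]],
    [[0,0,0.2],[0,0,0]],
    [[0,0,0.2],[0,0,0]],
    [[0,0,0.2],[0,0,0]],
  ],
)

```text
time: 6.55
tool_pos: [0.4717, -0.3354, 0.1166]
tcp_rot: [-1.565, -0.129, 0.132]
wrist_force: [0.5, -0.5, -2.6]
width: 0.32
```

Run:
```python
from h import *
s=bot.read_state(); print(s['tool_pos'],s['tcp_rot'],s['wrist_force'],s['torque'],s['width'])
ims=[]
for n in ("top","side"):
    p,d=cams.read_camera(n)
    u,v=proj(n,[s['tool_pos'][0],s['tool_pos'][1],.1])
    a,c=int(u)-40,int(v)-40
    q=cv2.convertScaleAbs(cv2.resize(p[c:c+80,a:a+80,::-1],(400,400),interpolation=cv2.INTER_CUBIC),alpha=1.5)
    ims.append(q)
cv2.imwrite("pics/lift.png",np.hstack(ims))
```

```text
[ 0.47165443 -0.33535602  0.11660304] [-1.56502162 -0.12851483  0.13173493] [ 0.53598626 -0.48116398 -2.59491527] [ 0.00694555  0.03137811 -0.00398599] 0.31953680410971125
```

View pics/lift.png

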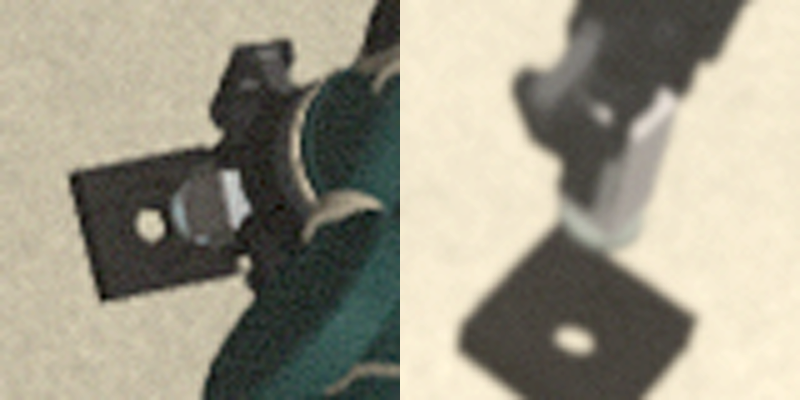

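Request:
play_rows(
  motion=[
    [[0.02,0.08,0],[0,0,0]],
    [[0.03,0.2,0],[0,0,0]],
    [[0.04,0.33,0],[0,0,0]],
    [[0.05,0.46,0],[0,0,0]],
    [[0.06,0.6,0],[0,0,0]],
    [[0.07,0.74,0],[0,0,0]],
    [[0.088,0.86,0],[0,0,0]],
    [[0.088,0.95,0],[0,0,0]],
    [[0.088,1,0],[0,0,0]],
  ],
)

```text
time: 7.78
tool_pos: [0.5073, 0.0658, 0.1175]
tcp_rot: [-1.567, -0.131, 0.133]
wrist_force: [0.5, -0.0, -2.2]
width: 0.323
```

Request:
play_rows(
  motion=[
    [[0,0.05,0],[0,0,0]],
    [[0,0.085,-0.03],[0,0,0]],
    [[0,0.085,-0.07],[0,0,0]],
    [[0,0.085,-0.09],[0,0,0]],
    [[0,0.085,-0.09],[0,0,0]],
    [[0,0.085,-0.09],[0,0,0]],
    [[0,0.085,-0.09],[0,0,0]],
  ],
)

```text
time: 8.65
tool_pos: [0.5085, 0.0976, 0.0827]
tcp_rot: [-1.567, -0.131, 0.129]
wrist_force: [-0.8, -0.2, -3.9]
width: 0.324
```

Run:
```python
from h import *
s=bot.read_state(); print(s['tool_pos'],s['tcp_rot'],s['wrist_force'],s['torque'],s['width'])
ims=[]
for n in ("top","side"):
    p,d=cams.read_camera(n)
    u,v=proj(n,[s['tool_pos'][0],s['tool_pos'][1],.06])
    a,c=int(u)-40,int(v)-40; print(u,v,a,c)
    q=cv2.convertScaleAbs(cv2.resize(p[c:c+80,a:a+80,::-1],(400,400),interpolation=cv2.INTER_CUBIC),alpha=1.5)
    ims.append(q)
cv2.imwrite("pics/p1.png",np.hstack(ims))
```

```text
[0.50847715 0.09761715 0.08270325] [-1.56688705 -0.13073013  0.12872866] [-0.76828712 -0.24257623 -3.89272913] [ 0.00403563 -0.00051964 -0.01199526] 0.323641869204115
303.3911987220553 222.05520848868625 263 182
298.1310787473772 196.19514160573425 258 156
```

View pics/p1.png

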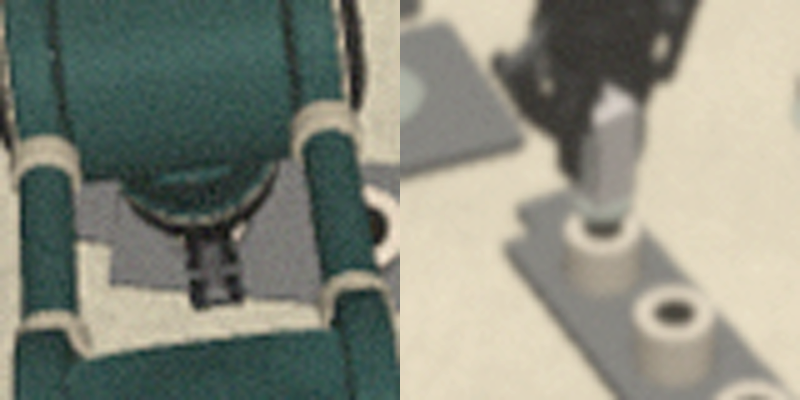

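Request:
play_rows(
  motion=[
    [[0,0,-0.01],[0,0,0]],
    [[0,0,-0.02],[0,0,0]],
    [[0,0,-0.03],[0,0,0]],
    [[0,0,-0.03],[0,0,0]],
    [[0,0,-0.03],[0,0,0]],
  ],
)

```text
time: 9.38
tool_pos: [0.5079, 0.0979, 0.0702]
tcp_rot: [-1.567, -0.13, 0.13]
wrist_force: [-0.4, 1.0, -0.9]
width: 0.319
```

Request:
play_rows(
  motion=[
    [[0,0,-0.0025],[0,0,0]],
    [[0,0,-0.005],[0,0,0]],
    [[0,0,-0.005],[0,0,0]],
  ],
)

```text
time: 9.75
tool_pos: [0.5079, 0.0979, 0.0682]
tcp_rot: [-1.567, -0.13, 0.13]
wrist_force: [-1.3, 0.5, 0.0]
width: 0.319
```

Request:
play_rows(
  motion=[
    [[0,0,-0.0025],[0,0,0]],
    [[0,0,-0.0025],[0,0,0]],
  ],
)

```text
time: 10.0
tool_pos: [0.508, 0.0979, 0.0675]
tcp_rot: [-1.567, -0.13, 0.13]
wrist_force: [-1.3, -0.6, 2.9]
width: 0.321
```

Request:
play_rows(
  motion=[
    [[0,0,-0.001],[0,0,0]],
    [[0,0,-0.001],[0,0,0]],
  ],
)

```text
time: 10.25
tool_pos: [0.508, 0.0979, 0.0671]
tcp_rot: [-1.567, -0.13, 0.13]
wrist_force: [-2.1, -0.3, 5.6]
width: 0.318
```

```bash
cat > f.py <<'E'
from h import *
import sys
fs=[];z=[]
for i in range(int(sys.argv[1])):
    cams.read_camera("side"); s=bot.read_state(); fs.append(s['wrist_force'][2]); z.append(s['tool_pos'])
print(np.round(fs,1),np.mean(fs),np.mean(z,0).round(4),s['time'])
E
python3 f.py 6
```

```text
[5.7 4.8 5.6 6.  6.4 5.7] 5.6994930104314365 [0.508  0.0979 0.0671] 10.55
```

Request:
play_rows(
  motion=[
    [[0,0,-0.001],[0,0,0]],
    [[0,0,-0.001],[0,0,0]],
    [[0,0,-0.001],[0,0,0]],
    [[0,0,-0.001],[0,0,0]],
    [[0,0,-0.001],[0,0,0]],
    [[0,0,-0.001],[0,0,0]],
  ],
)

```text
time: 11.3
tool_pos: [0.508, 0.0979, 0.0669]
tcp_rot: [-1.567, -0.13, 0.13]
wrist_force: [-2.6, -0.2, 7.6]
width: 0.321
```

```bash
python3 f.py 4
python3 - <<'E'
from h import *
s=bot.read_state()
p,d=cams.read_camera("side")
p=p[150:230,255:335]
cv2.imwrite("pics/p1b.png",cv2.convertScaleAbs(cv2.resize(p[:,:,::-1],(480,480),interpolation=cv2.INTER_CUBIC),alpha=1.4))
E
```

```text
[6.7 7.7 6.6 6.2] 6.795153576959689 [0.508  0.0979 0.0669] 11.5
```

View pics/p1b.png

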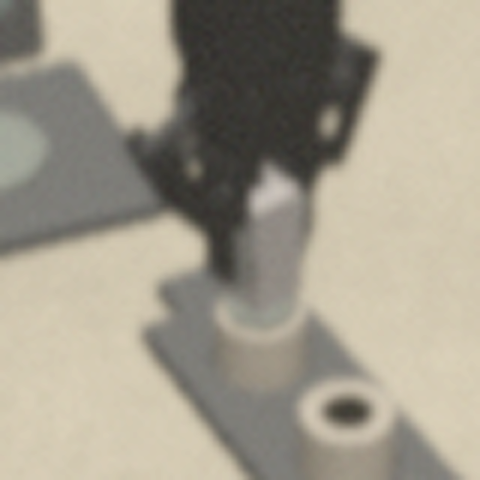

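Request:
play_rows(
  motion=[
    [[0,0,0.02],[0,0,0]],
    [[0,0,0.045],[0,0,0]],
    [[0,-0.03,0.045],[0,0,0]],
    [[-0.018,-0.1,0.045],[0,0,0]],
    [[-0.018,-0.17,0.045],[0,0,0]],
    [[-0.018,-0.21,0.045],[0,0,0]],
    [[-0.018,-0.21,0.045],[0,0,0]],
    [[-0.018,-0.21,0.045],[0,0,0]],
  ],
)

```text
time: 12.55
tool_pos: [0.5007, 0.0141, 0.0842]
tcp_rot: [-1.566, -0.13, 0.13]
wrist_force: [1.1, -0.1, -2.3]
width: 0.319
```

```bash
python3 f.py 4
python3 - <<'E'
from h import *
s=bot.read_state()
p,d=cams.read_camera("side")
p=p[160:240,270:350]
cv2.imwrite("pics/p2.png",cv2.convertScaleAbs(cv2.resize(p[:,:,::-1],(480,480),interpolation=cv2.INTER_CUBIC),alpha=1.4))
E
```

```text
[-3.5 -3.6 -2.2 -3.3] -3.1667766726029822 [0.5007 0.0145 0.0842] 12.75
```

View pics/p2.png

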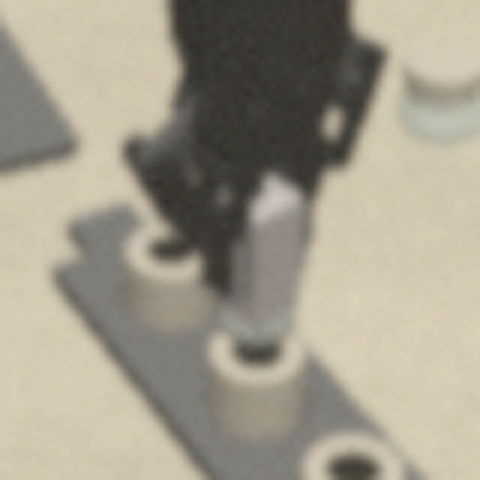

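Request:
play_rows(
  motion=[
    [[0,0,-0.01],[0,0,0]],
    [[0,0,-0.02],[0,0,0]],
    [[0,0,-0.03],[0,0,0]],
    [[0,0,-0.033],[0,0,0]],
    [[0,0,-0.033],[0,0,0]],
  ],
)

```text
time: 13.42
tool_pos: [0.5007, 0.014, 0.0713]
tcp_rot: [-1.567, -0.13, 0.13]
wrist_force: [-1.2, 1.6, 1.3]
width: 0.323
```

```bash
python3 f.py 4
```

```text
[1.6 1.6 1.7 2.4] 1.8011175229019767 [0.5007 0.014  0.0713] 13.625
```

Request:
play_rows(
  motion=[
    [[0,0,-0.002],[0,0,0]],
    [[0,0,-0.004],[0,0,0]],
    [[0,0,-0.004],[0,0,0]],
  ],
)

```text
time: 14.0
tool_pos: [0.5007, 0.0139, 0.0696]
tcp_rot: [-1.567, -0.13, 0.13]
wrist_force: [-1.3, 1.2, 2.9]
width: 0.319
```

```bash
python3 f.py 2
```

```text
[3.1 3.1] 3.096865148329983 [0.5007 0.0139 0.0696] 14.1
```

Request:
play_rows(
  motion=[
    [[0,0,-0.0015],[0,0,0]],
    [[0,0,-0.0015],[0,0,0]],
  ],
)

```text
time: 14.35
tool_pos: [0.5008, 0.0139, 0.0691]
tcp_rot: [-1.567, -0.13, 0.13]
wrist_force: [-1.7, 1.9, 4.7]
width: 0.32
```

Request:
play_rows(
  motion=[
    [[0,0,-0.001],[0,0,0]],
    [[0,0,-0.001],[0,0,0]],
  ],
)

```text
time: 14.6
tool_pos: [0.5008, 0.0139, 0.069]
tcp_rot: [-1.567, -0.13, 0.13]
wrist_force: [-3.5, 0.9, 7.1]
width: 0.322
```

```bash
python3 f.py 2
```

```text
[7.  6.4] 6.685304942394788 [0.5008 0.0139 0.069 ] 14.7
```

Request:
play_rows(
  motion=[
    [[0,0,-0.001],[0,0,0]],
    [[0,0,-0.001],[0,0,0]],
  ],
)

```text
time: 14.95
tool_pos: [0.5008, 0.0139, 0.0688]
tcp_rot: [-1.567, -0.13, 0.13]
wrist_force: [-3.7, 1.9, 9.4]
width: 0.319
```

```bash
python3 f.py 3
```

```text
[9.  8.3 8.1] 8.471647285611661 [0.5008 0.0139 0.0688] 15.1
```

Request:
play_rows(
  motion=[
    [[0,0,-0.0008],[0,0,0]],
    [[0,0,-0.0008],[0,0,0]],
    [[0,0,-0.0008],[0,0,0]],
    [[0,0,-0.0008],[0,0,0]],
    [[0,0,-0.0008],[0,0,0]],
    [[0,0,-0.0008],[0,0,0]],
  ],
)

```text
time: 15.85
tool_pos: [0.5008, 0.0139, 0.0686]
tcp_rot: [-1.567, -0.13, 0.13]
wrist_force: [-4.0, 1.6, 8.8]
width: 0.318
```

```bash
python3 f.py 3
```

```text
[ 9.   8.8 10.9] 9.564846913582773 [0.5008 0.0139 0.0686] 16.0
```

Request:
play_rows(
  motion=[
    [[0,0,0.02],[0,0,0]],
    [[0,0,0.042],[0,0,0]],
    [[0,-0.03,0.042],[0,0,0]],
    [[-0.021,-0.1,0.042],[0,0,0]],
    [[-0.021,-0.17,0.042],[0,0,0]],
    [[-0.021,-0.211,0.042],[0,0,0]],
    [[-0.021,-0.211,0.042],[0,0,0]],
    [[-0.021,-0.211,0.042],[0,0,0]],
  ],
)

```text
time: 17.0
tool_pos: [0.4921, -0.0703, 0.0843]
tcp_rot: [-1.566, -0.129, 0.13]
wrist_force: [0.9, -0.7, -3.0]
width: 0.317
```

```bash
python3 f.py 4
python3 - <<'E'
from h import *
s=bot.read_state()
p,d=cams.read_camera("side")
p=p[180:260,290:370]
cv2.imwrite("pics/p3.png",cv2.convertScaleAbs(cv2.resize(p[:,:,::-1],(480,480),interpolation=cv2.INTER_CUBIC),alpha=1.4))
E
```

```text
[-3.4 -3.4 -3.7 -3.1] -3.40455084440821 [ 0.4922 -0.0699  0.0844] 17.2
```

View pics/p3.png

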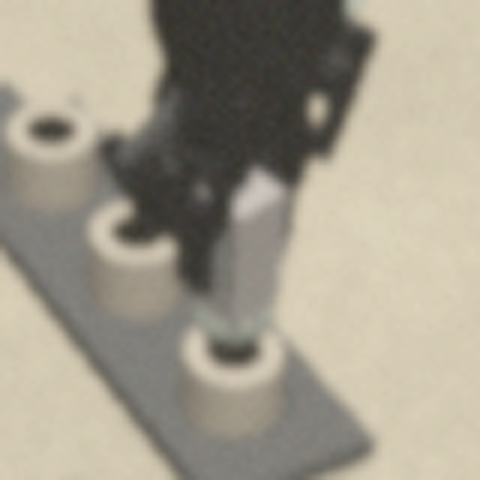

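Sample 3 is centred under the gauge (foot at (240,325), bore at (232,350) in the crop). Descend in stages.

Request:
play_rows(
  motion=[
    [[0,0,-0.01],[0,0,0]],
    [[0,0,-0.02],[0,0,0]],
    [[0,0,-0.03],[0,0,0]],
    [[0,0,-0.033],[0,0,0]],
    [[0,0,-0.033],[0,0,0]],
  ],
)

```text
time: 17.88
tool_pos: [0.4921, -0.0704, 0.0713]
tcp_rot: [-1.567, -0.13, 0.131]
wrist_force: [-0.5, 0.3, -0.9]
width: 0.32
```

```bash
python3 f.py 4
```

```text
[-1.7 -1.9 -1.9 -2.5] -1.9848072518409297 [ 0.4921 -0.0705  0.0714] 18.075
```

Request:
play_rows(
  motion=[
    [[0,0,-0.002],[0,0,0]],
    [[0,0,-0.004],[0,0,0]],
    [[0,0,-0.004],[0,0,0]],
  ],
)

```text
time: 18.45
tool_pos: [0.4923, -0.0705, 0.0699]
tcp_rot: [-1.567, -0.13, 0.13]
wrist_force: [-0.4, 0.2, -0.0]
width: 0.319
```

```bash
python3 f.py 3
```

```text
[-1.2 -0.5  0.5] -0.4069186509978784 [ 0.4923 -0.0705  0.0699] 18.6
```

Request:
play_rows(
  motion=[
    [[0,0,-0.0025],[0,0,0]],
    [[0,0,-0.005],[0,0,0]],
    [[0,0,-0.005],[0,0,0]],
  ],
)

```text
time: 18.98
tool_pos: [0.4923, -0.0705, 0.0679]
tcp_rot: [-1.567, -0.13, 0.13]
wrist_force: [-2.2, -0.2, 1.3]
width: 0.319
```

```bash
python3 f.py 3
```

```text
[2.1 1.3 1.9] 1.7874834076192527 [ 0.4923 -0.0705  0.0679] 19.125
```

Request:
play_rows(
  motion=[
    [[0,0,-0.002],[0,0,0]],
    [[0,0,-0.002],[0,0,0]],
  ],
)

```text
time: 19.38
tool_pos: [0.4923, -0.0705, 0.067]
tcp_rot: [-1.567, -0.13, 0.13]
wrist_force: [-1.3, 0.3, 2.9]
width: 0.316
```

```bash
python3 f.py 3
```

```text
[3.2 2.7 2.9] 2.959171358928753 [ 0.4924 -0.0705  0.0671] 19.525
```

Net 6.1 N, slope about 1.1 N/mm and no foot contact yet, so it is firm. Continue.

Request:
play_rows(
  motion=[
    [[0,0,-0.0015],[0,0,0]],
    [[0,0,-0.0015],[0,0,0]],
  ],
)

```text
time: 19.77
tool_pos: [0.4924, -0.0705, 0.0664]
tcp_rot: [-1.567, -0.13, 0.13]
wrist_force: [-2.6, 0.8, 2.9]
width: 0.32
```

Request:
play_rows(
  motion=[
    [[0,0,-0.001],[0,0,0]],
    [[0,0,-0.001],[0,0,0]],
  ],
)

```text
time: 20.02
tool_pos: [0.4924, -0.0705, 0.0661]
tcp_rot: [-1.567, -0.13, 0.13]
wrist_force: [-3.0, 0.8, 4.2]
width: 0.32
```

```bash
python3 f.py 2
```

```text
[3.4 4.2] 3.8099415797107117 [ 0.4923 -0.0705  0.0661] 20.125
```

Request:
play_rows(
  motion=[
    [[0,0,-0.0015],[0,0,0]],
    [[0,0,-0.0015],[0,0,0]],
  ],
)

```text
time: 20.38
tool_pos: [0.4924, -0.0705, 0.0659]
tcp_rot: [-1.567, -0.13, 0.13]
wrist_force: [-3.0, -0.2, 7.9]
width: 0.322
```

```bash
python3 f.py 2
```

```text
[7.2 7.8] 7.483061711905066 [ 0.4924 -0.0705  0.0659] 20.475
```

Request:
play_rows(
  motion=[
    [[0,0,-0.001],[0,0,0]],
    [[0,0,-0.001],[0,0,0]],
  ],
)

```text
time: 20.72
tool_pos: [0.4924, -0.0706, 0.0657]
tcp_rot: [-1.567, -0.13, 0.13]
wrist_force: [-3.9, 1.7, 8.7]
width: 0.32
```

```bash
python3 f.py 2
```

```text
[ 9.3 10.2] 9.744399327242697 [ 0.4924 -0.0706  0.0657] 20.825
```

Request:
play_rows(
  motion=[
    [[0,0,0],[0,0,0]],
    [[0,0,0],[0,0,0]],
    [[0,0,0],[0,0,0]],
    [[0,0,0],[0,0,0]],
    [[0,0,0],[0,0,0]],
  ],
)

```text
time: 21.45
tool_pos: [0.4924, -0.0705, 0.0657]
tcp_rot: [-1.567, -0.13, 0.13]
wrist_force: [-4.2, 0.3, 9.0]
width: 0.323
```

Request:
play_rows(
  motion=[
    [[0,0,0.03],[0,0,0]],
    [[0,0,0.09],[0,0,0]],
    [[-0.01,-0.08,0.132],[0,0,0]],
    [[-0.02,-0.2,0.132],[0,0,0]],
    [[-0.03,-0.33,0.132],[0,0,0]],
    [[-0.04,-0.46,0.132],[0,0,0]],
    [[-0.049,-0.58,0.132],[0,0,0]],
    [[-0.049,-0.664,0.132],[0,0,0]],
    [[-0.049,-0.664,0.132],[0,0,0]],
    [[-0.049,-0.664,0.132],[0,0,0]],
  ],
)

```text
time: 22.7
tool_pos: [0.472, -0.3355, 0.1169]
tcp_rot: [-1.565, -0.129, 0.131]
wrist_force: [-0.5, 0.3, -3.2]
width: 0.32
```

```bash
python3 f.py 4
python3 - <<'E'
from h import *
s=bot.read_state(); print(s['tcp_rot'])
ims=[]
for n in ("top","side"):
    p,d=cams.read_camera(n)
    u,v=proj(n,[s['tool_pos'][0],s['tool_pos'][1],.1])
    a,c=int(u)-40,int(v)-40
    q=cv2.convertScaleAbs(cv2.resize(p[c:c+80,a:a+80,::-1],(400,400),interpolation=cv2.INTER_CUBIC),alpha=1.5)
    ims.append(q)
cv2.imwrite("pics/ret.png",np.hstack(ims))
E
```

```text
[-3.7 -2.5 -3.4 -3.1] -3.1688604357960948 [ 0.4724 -0.3349  0.1173] 22.9
[-1.56631693 -0.13085408  0.13152363]
```

View pics/ret.png

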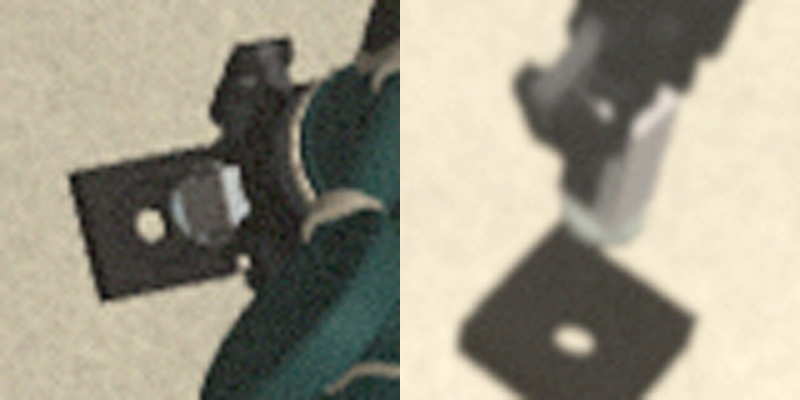

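Request:
play_rows(
  motion=[
    [[0,0,-0.04],[0,0,0]],
    [[0,0,-0.1],[0,0,0]],
    [[0,0,-0.14],[0,0,0]],
    [[0,0,-0.16],[0,0,0]],
    [[0,0,-0.175],[0,0,0]],
    [[0,0,-0.18],[0,0,0]],
    [[0,0,-0.18],[0,0,0]],
  ],
)

```text
time: 23.88
tool_pos: [0.473, -0.3364, 0.0462]
tcp_rot: [-1.567, -0.131, 0.13]
wrist_force: [-0.2, -0.1, -2.9]
width: 0.322
```

Request:
play_rows(
  motion=[
    [[0,0,-0.006],[0,0,0]],
    [[0,0,-0.012],[0,0,0]],
    [[0,0,-0.016],[0,0,0]],
    [[0,0,-0.018],[0,0,0]],
    [[0,0,-0.018],[0,0,0]],
    [[0,0,-0.018],[0,0,0]],
  ],
)

```text
time: 24.62
tool_pos: [0.4726, -0.3361, 0.0388]
tcp_rot: [-1.567, -0.13, 0.13]
wrist_force: [-1.4, -0.2, -0.1]
width: 0.322
```

```bash
python3 f.py 3
```

```text
[1.2 1.  0.4] 0.8499162719061576 [ 0.4726 -0.3361  0.0388] 24.775
```

Request:
play_rows(
  motion=[
    [[0,0,0],[0,0,0]],
    [[0,0,0],[0,0,0]],
    [[0,0,0],[0,0,0]],
    [[0,0,0],[0,0,0]],
    [[0,0,0],[0,0,0]],
    [[0,0,0],[0,0,0]],
    [[0,0,0],[0,0,0]],
  ],
  gripper=0,
)

```text
time: 25.65
tool_pos: [0.4727, -0.3361, 0.0385]
tcp_rot: [-1.567, -0.13, 0.13]
wrist_force: [0.5, 0.2, -0.1]
width: 1.0
```

Request:
play_rows(
  motion=[
    [[0,0,0.04],[0,0,0]],
    [[0,0,0.12],[0,0,0]],
    [[0,0,0.22],[0,0,0]],
    [[0,0,0.32],[0,0,0]],
    [[0,0,0.32],[0,0,0]],
  ],
)

```text
time: 26.28
tool_pos: [0.4755, -0.3383, 0.1726]
tcp_rot: [-1.574, -0.136, 0.124]
wrist_force: [-0.1, -0.0, 1.2]
width: 0.997
```

Run:
```python
from h import *
from scipy.spatial.transform import Rotation as R
s=bot.read_state(); print(s['tool_pos'],s['tcp_rot'],s['q'])
M=R.from_rotvec(s['tcp_rot']).as_matrix(); print(np.degrees(np.arctan2(M[1,0],M[0,0])),M[:,1])
ims=[]
for n in ("top","side"):
    p,d=cams.read_camera(n); np.save(n+"_p2.npy",p)
    u,v=proj(n,[.4725,-.3367,.06])
    a,c=int(u)-40,int(v)-40
    q=cv2.convertScaleAbs(cv2.resize(p[c:c+80,a:a+80,::-1],(400,400),interpolation=cv2.INTER_CUBIC),alpha=1.5)
    ims.append(q)
cv2.imwrite("pics/rel.png",np.hstack(ims))
for nm in ("top","side"):
  n=nm; p=np.load(n+"_p2.npy")
  c=(265,195,5,135,65) if n=="top" else (275,190,7,80,75)
  q=p[c[1]:c[1]+c[4],c[0]:c[0]+c[3]]
  cv2.imwrite(f"pics/rack_{n}.png",cv2.convertScaleAbs(cv2.resize(q[:,:,::-1],None,fx=c[2],fy=c[2],interpolation=cv2.INTER_CUBIC),alpha=1.3))
```

```text
[ 0.47550906 -0.33834915  0.17264212] [-1.57380931 -0.13622811  0.12434163] [-6.61121145e-01  1.29842584e-01  1.87457786e+00  1.00055895e-05
  1.12691515e+00 -8.26887554e-01]
9.498974113413764 [ 0.00810135 -0.00629062 -0.9999474 ]
```

View pics/rel.png

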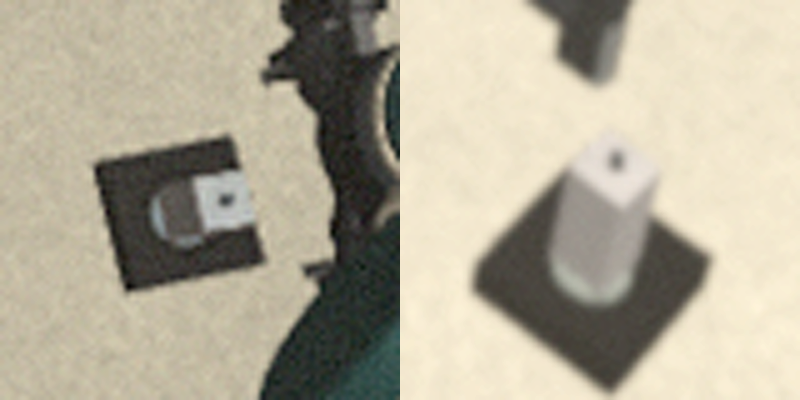

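View pics/rack_side.png

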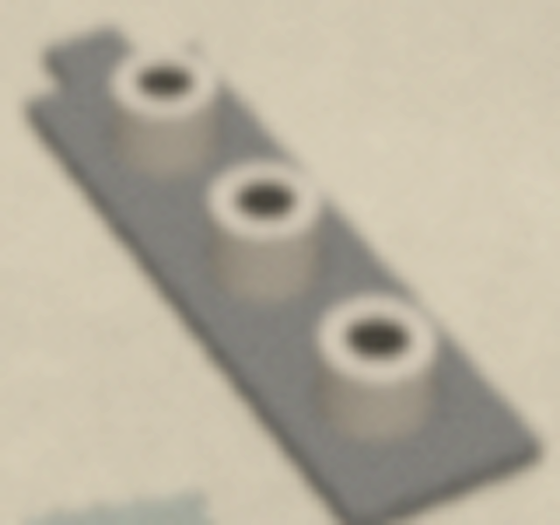

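View pics/rack_top.png

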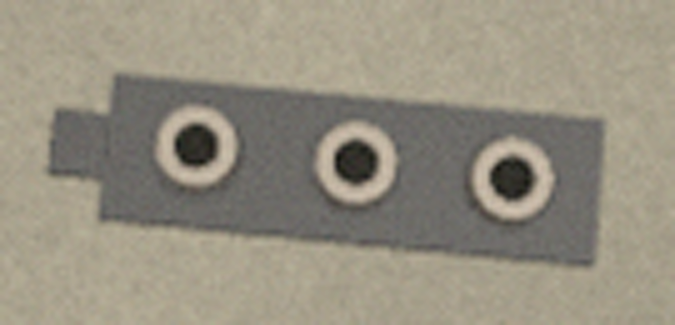

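Request:
play_rows(
  motion=[
    [[0.05,0.12,0],[0,0,-0.1]],
    [[0.089,0.28,0],[0,0,-0.2]],
    [[0.089,0.44,0],[0,0,-0.32]],
    [[0.089,0.6,0],[0,0,-0.32]],
    [[0.089,0.75,0],[0,0,-0.32]],
    [[0.089,0.88,0],[0,0,-0.32]],
    [[0.089,1,0],[0,0,-0.32]],
  ],
)

```text
time: 27.25
tool_pos: [0.5065, 0.0659, 0.1648]
tcp_rot: [-1.57, 0.069, -0.064]
wrist_force: [0.7, -0.1, 0.7]
width: 1.0
```

Request:
play_rows(
  motion=[
    [[0,0.06,0],[0,0,0]],
    [[0,0.085,-0.06],[0,0,0]],
    [[0,0.085,-0.14],[0,0,0]],
    [[0,0.085,-0.2],[0,0,0]],
    [[0,0.085,-0.2],[0,0,0]],
    [[0,0.085,-0.2],[0,0,0]],
    [[0,0.085,-0.2],[0,0,0]],
  ],
)

```text
time: 28.12
tool_pos: [0.5093, 0.0979, 0.0878]
tcp_rot: [-1.569, 0.066, -0.069]
wrist_force: [0.0, -0.4, 0.3]
width: 1.003
```

Run:
```python
from h import *
from scipy.spatial.transform import Rotation as R
s=bot.read_state(); print(s['tool_pos'],s['tcp_rot'],s['q'],s['wrist_force'])
M=R.from_rotvec(s['tcp_rot']).as_matrix(); print(np.degrees(np.arctan2(M[1,0],M[0,0])),M[:,1])
p,d=cams.read_camera("side")
p=p[150:230,255:335]
cv2.imwrite("pics/g1.png",cv2.convertScaleAbs(cv2.resize(p[:,:,::-1],(480,480),interpolation=cv2.INTER_CUBIC),alpha=1.4))
```

```text
[0.50927477 0.09794021 0.087789  ] [-1.56932995  0.0657135  -0.06898834] [1.41944429e-01 1.05578034e-01 2.07512291e+00 3.15962194e-05
 9.58766336e-01 2.27689804e-01] [ 0.00224444 -0.36231799  0.27760291]
-4.913916463296899 [ 2.10033861e-03  3.26273620e-04 -9.99997741e-01]
```

View pics/g1.png

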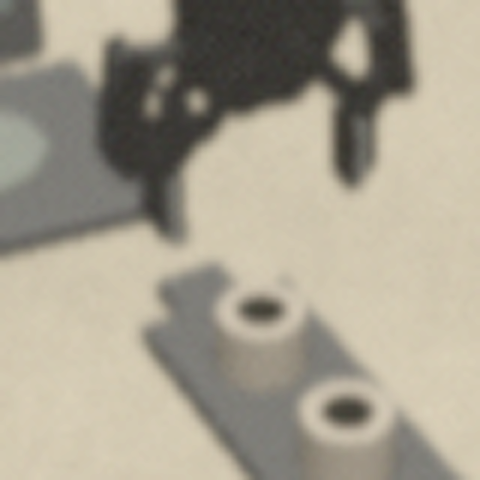

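Request:
play_rows(
  motion=[
    [[0,0,-0.04],[0,0,0]],
    [[0,0,-0.09],[0,0,0]],
    [[0,0,-0.13],[0,0,0]],
    [[0,0,-0.16],[0,0,0]],
    [[0,0,-0.176],[0,0,0]],
    [[0,0,-0.176],[0,0,0]],
    [[0,0,-0.176],[0,0,0]],
  ],
)

```text
time: 29.05
tool_pos: [0.5088, 0.098, 0.0167]
tcp_rot: [-1.57, 0.066, -0.068]
wrist_force: [-0.7, -0.3, 0.4]
width: 0.998
```

Request:
play_rows(
  motion=[
    [[0,0,0],[0,0,0]],
    [[0,0,0],[0,0,0]],
    [[0,0,0],[0,0,0]],
    [[0,0,0],[0,0,0]],
    [[0,0,0],[0,0,0]],
    [[0,0,0],[0,0,0]],
    [[0,0,0],[0,0,0]],
    [[0,0,0],[0,0,0]],
  ],
  gripper=1,
  squeeze=40,
)

```text
time: 30.05
tool_pos: [0.5087, 0.098, 0.0168]
tcp_rot: [-1.57, 0.067, -0.068]
wrist_force: [-0.6, -0.3, 6.0]
width: 0.504
```

```bash
python3 f.py 2
python3 - <<'E'
from h import *
p,d=cams.read_camera("side")
p=p[150:230,255:335]
cv2.imwrite("pics/g2.png",cv2.convertScaleAbs(cv2.resize(p[:,:,::-1],(480,480),interpolation=cv2.INTER_CUBIC),alpha=1.4))
E
```

```text
[5.1 5.9] 5.494223291901706 [0.5087 0.098  0.0169] 30.15
```

View pics/g2.png

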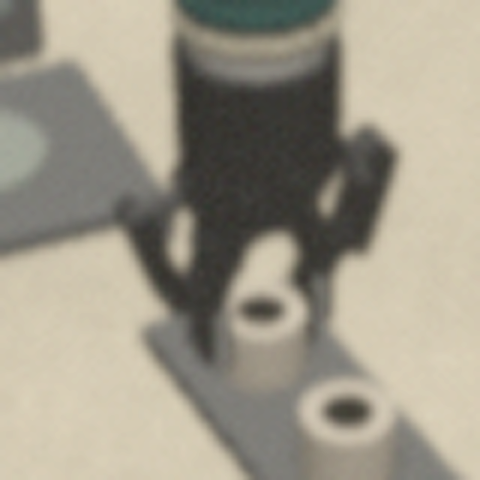

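Request:
play_rows(
  motion=[
    [[0,0,0.02],[0,0,0]],
    [[0,0,0.06],[0,0,0]],
    [[0,0,0.13],[0,0,0]],
    [[0,0,0.2],[0,0,0]],
    [[0,0,0.2],[0,0,0]],
    [[0,0,0.2],[0,0,0]],
  ],
)

```text
time: 30.95
tool_pos: [0.5078, 0.0978, 0.0957]
tcp_rot: [-1.57, 0.068, -0.067]
wrist_force: [-1.9, 0.1, -1.1]
width: 0.502
```

Request:
play_rows(
  motion=[
    [[-0.02,0.06,0],[0,0,-0.03]],
    [[-0.04,0.17,0],[0,0,-0.06]],
    [[-0.07,0.29,0],[0,0,-0.109]],
    [[-0.108,0.4,0],[0,0,-0.109]],
    [[-0.108,0.5,0],[0,0,-0.109]],
    [[-0.108,0.557,0],[0,0,-0.109]],
    [[-0.108,0.557,0],[0,0,-0.109]],
    [[-0.108,0.557,0],[0,0,-0.109]],
    [[-0.108,0.557,0],[0,0,-0.109]],
  ],
)

```text
time: 32.08
tool_pos: [0.465, 0.3193, 0.0958]
tcp_rot: [-1.567, 0.136, -0.135]
wrist_force: [-0.3, 0.2, -0.7]
width: 0.504
```

```bash
python3 f.py 2
python3 - <<'E'
from h import *
s=bot.read_state(); print(s['width'],s['tcp_rot'])
p,d=cams.read_camera("side"); P=p
p=p[110:210,200:300]
cv2.imwrite("pics/pl.png",cv2.convertScaleAbs(cv2.resize(p[:,:,::-1],(500,500),interpolation=cv2.INTER_CUBIC),alpha=1.4))
E
```

```text
[-1.2 -1. ] -1.1195666617176365 [0.4652 0.3195 0.096 ] 32.175
0.49655918882314387 [-1.56685557  0.13560723 -0.13532862]
```

View pics/pl.png

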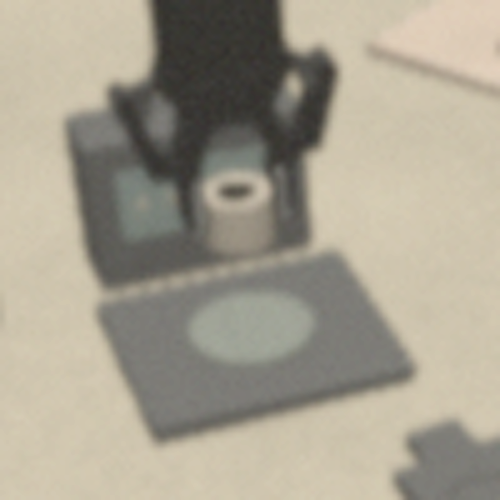

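Request:
play_rows(
  motion=[
    [[0,0,-0.03],[0,0,0]],
    [[0,0,-0.08],[0,0,0]],
    [[0,0,-0.12],[0,0,0]],
    [[0,0,-0.145],[0,0,0]],
    [[0,0,-0.158],[0,0,0]],
    [[0,0,-0.158],[0,0,0]],
    [[0,0,-0.158],[0,0,0]],
  ],
)

```text
time: 33.1
tool_pos: [0.4656, 0.3211, 0.0336]
tcp_rot: [-1.566, 0.134, -0.135]
wrist_force: [-0.3, 0.2, -1.2]
width: 0.502
```

```bash
python3 f.py 2
python3 - <<'E'
from h import *
p,d=cams.read_camera("side"); P=p
p=p[110:210,200:300]
cv2.imwrite("pics/pl2.png",cv2.convertScaleAbs(cv2.resize(p[:,:,::-1],(500,500),interpolation=cv2.INTER_CUBIC),alpha=1.4))
E
```

```text
[-1.8 -1. ] -1.4060081847438002 [0.4656 0.3211 0.0337] 33.2
```

View pics/pl2.png

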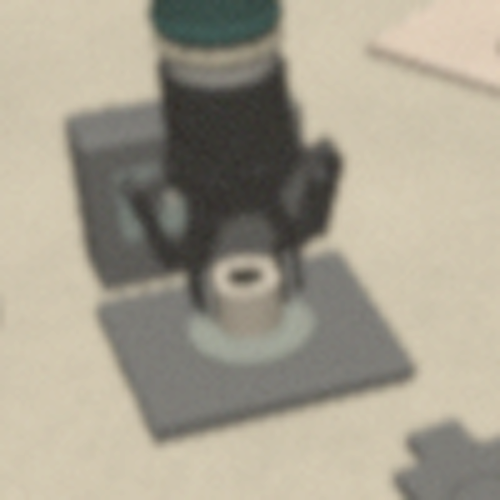

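Centred over the plate (sample base at (247,325), plate at (252,328)). Lower the last 5 mm carefully.

Request:
play_rows(
  motion=[
    [[0,0,-0.004],[0,0,0]],
    [[0,0,-0.008],[0,0,0]],
    [[0,0,-0.0105],[0,0,0]],
    [[0,0,-0.0105],[0,0,0]],
  ],
)

```text
time: 33.75
tool_pos: [0.465, 0.3206, 0.0289]
tcp_rot: [-1.567, 0.135, -0.134]
wrist_force: [-0.6, -1.1, 2.2]
width: 0.504
```

Request:
play_rows(
  motion=[
    [[0,0,-0.0015],[0,0,0]],
    [[0,0,-0.0015],[0,0,0]],
  ],
)

```text
time: 34.0
tool_pos: [0.465, 0.3206, 0.0289]
tcp_rot: [-1.567, 0.135, -0.134]
wrist_force: [-2.7, -1.8, 4.3]
width: 0.499
```

Contact made. Release and raise.

Request:
play_rows(
  motion=[
    [[0,0,0],[0,0,0]],
    [[0,0,0],[0,0,0]],
    [[0,0,0],[0,0,0]],
    [[0,0,0],[0,0,0]],
    [[0,0,0],[0,0,0]],
    [[0,0,0],[0,0,0]],
    [[0,0,0],[0,0,0]],
  ],
  gripper=0,
)

```text
time: 34.88
tool_pos: [0.4651, 0.3207, 0.0282]
tcp_rot: [-1.567, 0.134, -0.134]
wrist_force: [-0.9, -0.1, 0.8]
width: 0.995
```

Request:
play_rows(
  motion=[
    [[0,0,0.03],[0,0,0]],
    [[0,0,0.1],[0,0,0]],
    [[0,0,0.2],[0,0,0]],
    [[0,0,0.3],[0,0,0]],
    [[0,0,0.4],[0,0,0]],
    [[0,0,0.45],[0,0,0]],
    [[0,0,0.45],[0,0,0]],
  ],
)

```text
time: 35.75
tool_pos: [0.4661, 0.3213, 0.2102]
tcp_rot: [-1.564, 0.132, -0.137]
wrist_force: [-0.3, 0.1, -0.1]
width: 1.002
```

Request:
play_rows(
  motion=[
    [[0,-0.1,0],[0,0,0]],
    [[0,-0.2,0],[0,0,0]],
    [[0,-0.3,0],[0,0,0]],
    [[0,-0.4,0],[0,0,0]],
    [[0,-0.4,0],[0,0,0]],
    [[0,-0.4,0],[0,0,0]],
  ],
)

```text
time: 36.5
tool_pos: [0.4643, 0.1607, 0.2067]
tcp_rot: [-1.567, 0.137, -0.133]
wrist_force: [0.7, 0.4, 0.0]
width: 1.0
```

Run:
```python
from h import *
for n in ("top","side"):
    p,d=cams.read_camera(n)
    cv2.imwrite(f"pics/end_{n}.png",p[:,:,::-1])
    if n=="side":
        cv2.imwrite("pics/end_c.png",cv2.resize(p[110:210,200:300,::-1],(500,500),interpolation=cv2.INTER_CUBIC))
    for r in cams.mark_of(n,"pocket_1")[:4]: print(n,r['conf'],toworld(n,r['xyz']).round(3))
print(bot.read_state()['time'])
```

```text
top 0.94 [ 0.489 -0.071  0.03 ]
top 0.89 [0.5   0.013 0.023]
top 0.64 [0.507 0.097 0.031]
side 0.96 [ 0.498 -0.068  0.023]
side 0.68 [0.509 0.099 0.028]
side 0.68 [0.501 0.013 0.025]
36.7
```

View pics/end_side.png

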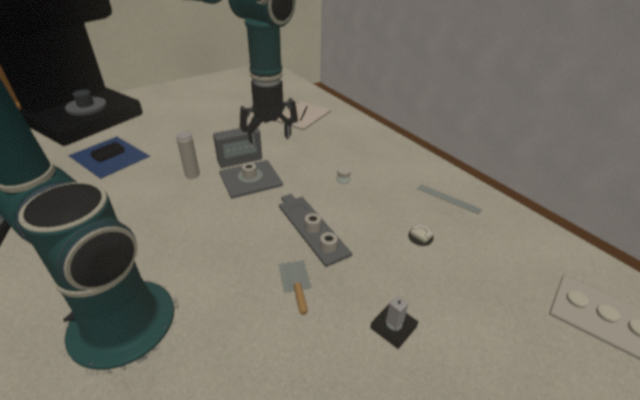

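View pics/end_c.png

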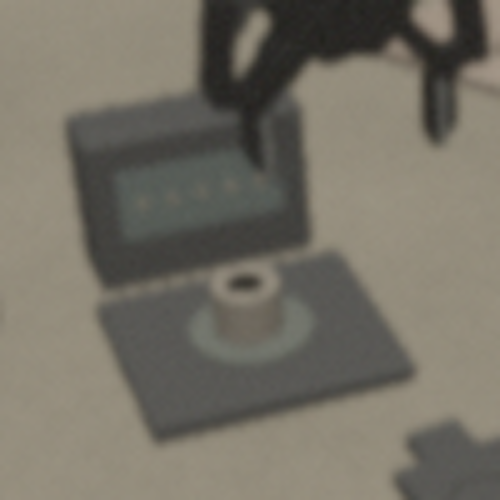

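View pics/end_top.png

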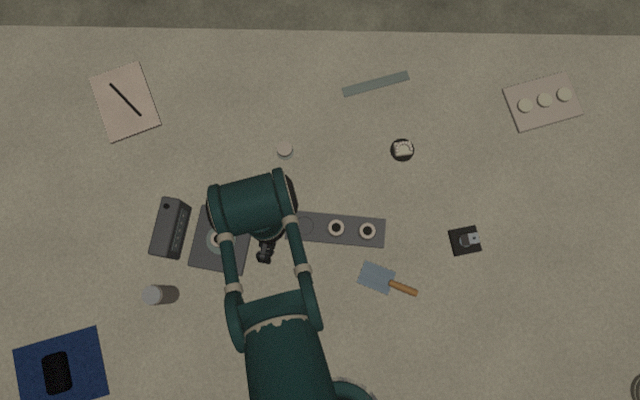

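The sample stands upright on the plate at (249,171), samples 2 and 3 are still in the rack, the gauge is in its stand at (397,315), and nothing else has moved.

```bash
python3 -c "
from workcell import bot
print(bot.finish_job())"
```

```text
the job is handed in; nothing more can be done
None
```

I tested the three samples in order from the tab end, put the gauge back in its stand, and moved the softest sample onto the curing lamp's round plate. The job was handed in at about 36.7 s.

| Sample | Force when the foot met the ring | Largest force averaged while holding | Result |
|---|---|---|---|
| 1 (next to the tab) | about 3.4 N | about 10 N | soft |
| 2 (middle) | about 7 N | about 12.7 N | firm |
| 3 (far end) | about 7 N | about 13 N | firm |

Forces are the wrist reading with the gauge's weight taken off. No reading went above about 14 N, so the 20 N limit was kept. The pin itself was not read; the "soft" and "firm" results come from how the wrist force rose as the gauge came down.

**Last pictures:**
- Sample 1 stands upright and close to centred on the plate.
- Samples 2 and 3 are still in their pockets.
- The gauge is upright in its stand, and the other objects look unmoved.
- The gripper is open and clear of everything.

**One disagreement:** after the move, the detector still reported a hit at the first pocket in both cameras. It marks the pocket position, and the pictures show that pocket empty. The top view of the plate was partly hidden by the arm, so I judged the centring from the side camera and the arm's position when it let go.

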